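# Nest the small saucepan on the fanned stack

## Robot

A 6-joint arm with a two-finger parallel gripper is mounted at the origin on a cart in front of the work surface, level with it; the furniture and walls round the work are solid. World frame = base frame: x ahead of the robot, y to its left, z up, the work surface at z = 0. Lengths are in m, angles in rad, forces in N, time in s.
With the tool pointing down it reaches from about 0.3 to 0.875 m from the base axis. Payload 6.4 kg.
Tool frame: the origin (TCP) lies on the centre line of the jaws, within the pads' length; the fingertips stand 8 mm ahead of it and the grasp point (between the pads) lies 11 mm behind it (tip_reach is the distance from the TCP to the fingertips, in m); z points along the fingers, y is the direction in which the jaws open and shut (so a half turn about z gives the same grasp; the last joint's range is limited). The gripper opens to 85 mm and grips with 20 to 120 N. Pads are 22 mm wide; open, the fingers measure 114 mm over their backs; the gripper's body (76 mm by 85 mm) begins 54 mm behind the grasp point. The pads swing forward as they close: fully open they stand 13 mm farther back than shut.
Start: joints at [1.027, 0.181, 1.607, -0, 1.354, -0.206], TCP at [0.191, 0.543, 0.239] pointing down, gripper open.
Joint ranges: [-2.99, 2.99], [-0.89, 2.07], [0.3, 2.58], [-1.14, 4.28], [0, 2.63], [-3.12, 3.12]. Speed limits (rad/s): [2.57, 2.57, 3.01, 3.14, 3.14, 3.14].

## Interface

Orientations are given as a unit quaternion [w, x, y, z].
In Python, from rig import * gives the robot as it stands.
- The arm moves only by the shell command python3 -m inch 'ROWS' [OPENING] [FORCE]. ROWS is JSON, a list of rows, each a list of 6 numbers: the shift along the tool's x, y, z in m, then the turn, a rotation vector about the tool's x, y, z in degrees. A call has exactly 10 rows; each row is the pose to reach, as a shift and turn from the pose commanded when the call began, along the tool's axes at that moment; what a row does not reach only later rows make up. A row lasts 1/10 s, in which the tool goes at most 50 mm and 8.59 degrees, less where a joint would pass 70% of its speed; a pose out of reach is approached as far as the arm can. A call with a gripper value outside its range is refused whole. OPENING is the closure, from 0 (fully open) to 1 (shut), set as the call begins (- or left out, the last holds). The fingers move at their own pace and stop on an object; FORCE is the grip in N (left out, the last holds). Time passes only in rows, so rows that repeat a pose let the fingers close, or fill a call up. It gives the time, the measured TCP pose, the force and the opening at its end, in the units of the state.
- read_state(): the state, without advancing time (a new reading comes with each control period).
- get_image(name): name is "side" or "top" or "wrist"; returns the picture (384x512x3 uint8, red, green, blue); there is no depth.
- camera_params(name): a dict with "camera_matrix" (3x3 intrinsics, pixels), "eye" and "rotation" of the camera in the world. Camera axes: x right, y down, z forward; pixel columns grow to the right and rows downward; lengths in m; the calibration is good to about 2 mm. A picture is of the moment at which its call begins: read the wrist's pose just before it. camera_params takes no time and is no camera call; for the wrist camera it gives the pose at the moment of the call.
- job_done(): hands the job in, once; it reports no verdict.
The state is a dict: "t": time; "q": joint angles; "qd": joint speeds; "joint_efforts": joint torques, N m; "tool_pos": TCP position; "eef_rot": TCP orientation; "contact_force": force on the tool from outside, world axes, zero at the start; "torque": the same for the moment, N m; "opening": finger opening in m.
Only numpy, scipy, OpenCV 4.12 (cv2) and the standard library are available. Lean on these libraries where they do the work, as an engineer would, in place of code of your own. Each camera call takes 0.05 s, during which the arm holds its last target.

## Task

Put the small saucepan away in the stack: set it down inside the medium pan, which already stands inside the large one, upright and right down on its floor. Carry on the fan of the handles, seen from above going clockwise from the large pan's handle to the medium's and on by the same step (about a sixth of a turn) to the small one's, so that each handle clears the one below. Leave the stack as it stands, and leave the wide shallow pan, which does not fit, in its place.

Things in the scene. Friction and masses are not known exactly. Their poses are not given: they have to be found in the camera images.
- small_pan: small deep steel saucepan, loose, 0.13 to 0.25 kg: 70 mm across the rim (62 at the foot), 70 mm high; straight handle (12 mm wide, 10 thick, 95 long) from just below the rim along the pan's own -x, rising outward 12 degrees. Origin: centre of the underside; z up. It stands alone left of the stack, handle roughly towards the robot. When nested its underside is 6 mm above the table.
- small_handle (a point): point on the small saucepan's handle to take it by: middle of the bar's section, 80 mm out from the pan's axis and 73.6 mm above its underside. Axes as the small saucepan's.
- medium_pan: medium steel saucepan, 0.28 kg, in the large one: 96 mm across the rim (inside 92, at the floor 84), 58 mm high, floor 3 mm thick; straight handle (12 mm wide, 10 thick, 95 long) from just below the rim along the pan's own -x, rising outward 12 degrees. Origin: centre of the underside; z up. Seen from above the large pan's handle lies 52 to 68 degrees counterclockwise of its own; the small one's belongs as far clockwise.
- large_pan: large steel saucepan, loose, 0.45 kg, the bottom one of the stack, standing on the table: 124 mm across the rim, 46 mm high, wall 2 mm, floor 3 mm thick; straight handle (12 mm wide, 10 thick, 95 long) from just below the rim along the pan's own -x, rising outward 12 degrees. Origin: centre of the underside; z up. 
- shallow_pan: wide shallow steel pan, loose, 0.32 kg, a bystander to be left alone: 124 mm across the rim, 34 mm high; straight handle (12 mm wide, 10 thick, 95 long) from just below the rim along the pan's own -x, rising outward 12 degrees. Origin: centre of the underside; z up. It stands alone to the left of the stack; it and the small saucepan change places from start to start.

How it is judged:
By the outcome, as a careful person would: the job done as asked, in the order asked, and still so for the second after the job is handed in, with the robot touching nothing.
It also fails if it takes over 29 s, if anything falls off the work surface, if the arm or the gripper's body presses on something with over 40 N, if the wrist force passes 120 N, or if a joint passes its speed limit or range.

## Working session

There is one attempt and no reset: what is moved stays moved. The work goes in short steps, Python scripts to look and compute and a shell command to move; the robot and the scene stay as the last step left them, time stands still between calls to the robot, and variables do not carry over. Pictures are saved under pics/ and viewed, and the job is handed in when it is done.

```bash
mkdir -p pics; ls
python3 - <<'E'
from rig import *
import cv2
s=read_state();print(s['t'],s['tool_pos'],s['eef_rot'],s['opening'])
for n in("top","side"):
    cv2.imwrite(f"pics/{n}0.png",get_image(n)[:,:,::-1]);p=camera_params(n);print(n,p)
E
```

```text
pics
0.0 [0.19026017 0.54204365 0.23838581] [-3.27696782e-04  1.68096281e-01  9.85770195e-01 -8.09275518e-04] 0.0855904413830594
top {'camera_matrix': array([[388.89902397,   0.        , 262.30786654],
       [  0.        , 388.89902397, 191.23167566],
       [  0.        ,   0.        ,   1.        ]]), 'eye': array([0.42551166, 0.16736406, 1.03586077]), 'rotation': array([-0.03360936,  0.71389674, -0.69825496,  0.04076589])}
side {'camera_matrix': array([[397.53040437,   0.        , 255.99273435],
       [  0.        , 397.53040437, 193.36280782],
       [  0.        ,   0.        ,   1.        ]]), 'eye': array([ 0.4241084 , -0.64543828,  0.48157349]), 'rotation': array([-0.52763108,  0.84692803, -0.05102813,  0.04140633])}
```

View pics/top0.png

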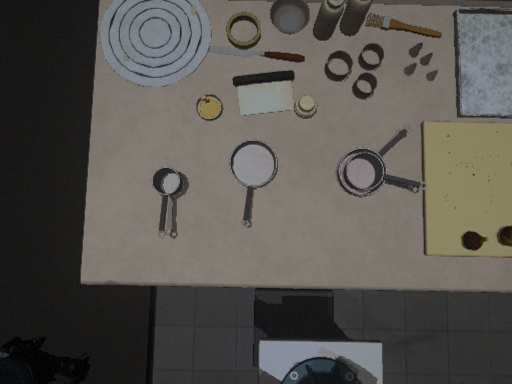

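View pics/side0.png

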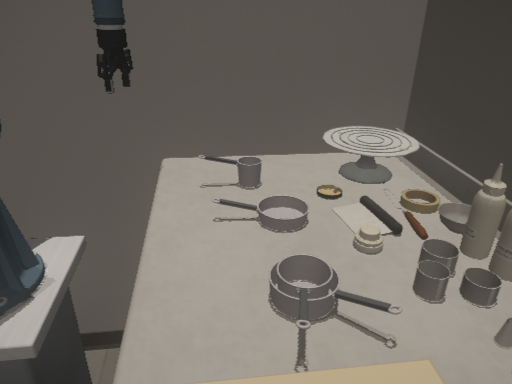

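Run:
```python
import cv2,numpy as np
a=cv2.imread('pics/top0.png');
c=a[115:205,325:435]; d=a[150:245,125:235]
cv2.imwrite('pics/z.png',cv2.convertScaleAbs(np.vstack([cv2.resize(x,(605,300*1),interpolation=3) if 0 else cv2.resize(x,None,fx=5,fy=5,interpolation=2)[:,:550] for x in(c,)]),alpha=1.6))
cv2.imwrite('pics/z2.png',cv2.convertScaleAbs(cv2.resize(d,None,fx=5,fy=5,interpolation=2),alpha=1.6))
```

```text
(no output)
```

View pics/z.png

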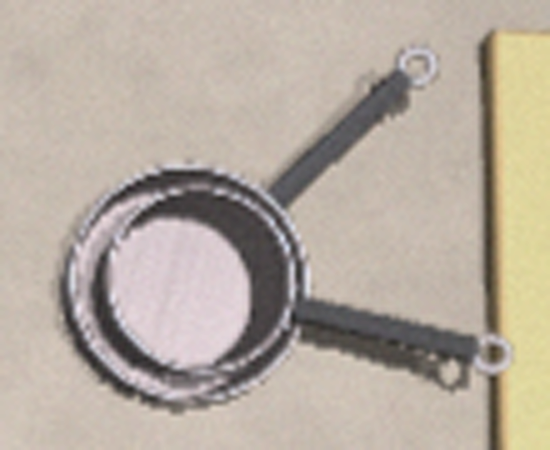

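View pics/z2.png

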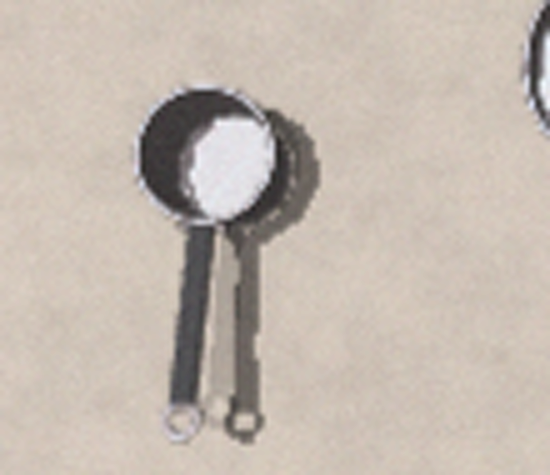

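```bash
cat > h.py <<'E'
import numpy as np,cv2
from scipy.spatial.transform import Rotation as R
def Rm(p):
    q=p['rotation'];return R.from_quat([q[1],q[2],q[3],q[0]]).as_matrix()
def ray(p,uv,z):
    d=Rm(p)@(np.linalg.inv(p['camera_matrix'])@[uv[0],uv[1],1.]);e=p['eye'];return e+d*(z-e[2])/d[2]
def proj(p,X):
    c=Rm(p).T@(np.array(X)-p['eye']);u=p['camera_matrix']@c;return u[:2]/u[2]
E
python3 - <<'E'
from rig import *
from h import *
p=camera_params('top');ps=camera_params('side')
def f(o,z): return np.array(o)+np.array(z)/5-.4
a=cv2.imread('pics/top0.png').astype(int)
S=[125,150];M=[325,115]
D=dict(small=(S,[(138,156),(276,156),(207,87),(207,225)],.070,[(199,245),(184,400)],.064,.035),
 med=(M,[(104,279),(298,279),(201,183),(201,375)],.061,[(330,317),(470,349)],.055,.048),
 large=(M,[(68,283),(309,283),(189,165),(189,402)],.046,[(300,178),(395,84)],.040,.062))
for n,(o,rim,zr,hs,z0,r0) in D.items():
    P=[ray(p,f(o,x),zr) for x in rim]
    c=np.mean(P,0);print(n,'c',c.round(4),'dia',np.linalg.norm(P[0]-P[1]).round(4),np.linalg.norm(P[2]-P[3]).round(4))
    # handle: dark grey pixels near line between hs
    A=f(o,hs[0]);B=f(o,hs[1]);u=(B-A)/np.linalg.norm(B-A);nn=np.array([-u[1],u[0]])
    ys,xs=np.mgrid[:384,:512];q=np.stack([xs,ys],-1)-A
    t=q@u;s=q@nn;g=a.mean(2)
    m=(t>0)&(t<np.linalg.norm(B-A))&(abs(s)<5)&(g<85)&(a.max(2)-a.min(2)<25)
    k=np.polyfit(t[m],s[m],1);res=[]
    for tt in(0,np.linalg.norm(B-A)):
        uv=A+u*tt+nn*np.polyval(k,tt);z=z0+.01
        for _ in range(10):
            X=ray(p,uv,z);r=np.linalg.norm((X-c)[:2]);z=z0+5e-3+(r-r0)*.2126
        res.append(X);print('  uv',uv.round(1),X.round(4),'r',r.round(4),'ang',np.degrees(np.arctan2(*(X-c)[1::-1])).round(2))
    d=res[1]-res[0];print('  line ang',np.degrees(np.arctan2(d[1],d[0])).round(2),m.sum())
    print('  side rim px',[proj(ps,c+np.array([dx,dy,0])).round(0) for dx,dy in((-.035,0),(.035,0),(0,-.035),(0,.035))],'tip',proj(ps,res[1]).round(0))
E
```

```text
small c [0.5484 0.3997 0.07  ] dia 0.0687 0.0695
  uv [164.7 198.6] [0.5036 0.4007 0.0711] r 0.0449 ang 178.8
  uv [161.1 229.6] [0.4269 0.4017 0.0874] r 0.1215 ang 179.09
  line ang 179.26 181
  side rim px [array([237., 161.]), array([261., 160.]), array([251., 165.]), array([248., 156.])] tip [206. 156.]
med c [ 0.5879 -0.1008  0.061 ] dia 0.099 0.0988
  uv [390.3 179.1] [ 0.5664 -0.1646  0.0641] r 0.0673 ang -108.58
  uv [418.4 185.2] [ 0.5506 -0.2298  0.0783] r 0.1342 ang -106.13
  line ang -103.67 219
  side rim px [array([285., 271.]), array([324., 268.]), array([310., 282.]), array([300., 258.])] tip [302. 317.]
large c [ 0.5881 -0.0986  0.046 ] dia 0.1248 0.1237
  uv [384.  149.6] [ 0.6454 -0.1544  0.0488] r 0.08 ang -44.23
  uv [404.2 132. ] [ 0.6897 -0.2024  0.0627] r 0.1452 ang -45.61
  line ang -47.31 171
  side rim px [array([284., 277.]), array([323., 274.]), array([309., 289.]), array([299., 264.])] tip [385. 304.]
```

Run:
```python
from rig import *
from h import *
p=camera_params('top');ps=camera_params('side')
f=lambda o,z: np.array(o)+np.array(z)/5-.4
for n,o,c,pts,zt,sd in(('s',[125,150],[.5484,.3997],[(199,245),(184,400),(183,420)],(.064,.035),(201,157)),('m',[325,115],[.5879,-.1008],[(330,317),(470,347),(492,353)],(.055,.048),(303,323)),('l',[325,115],[.5881,-.0986],[(300,178),(395,84),(417,66)],(.04,.062),(396,308))):
    for q in pts:
        z=.07
        for _ in range(9):
            X=ray(p,f(o,q),z);d=X[:2]-c;r=np.hypot(*d);z=zt[0]+.004+(r-zt[1])*.2126
        print(n,X.round(4),r.round(4),np.degrees(np.arctan2(d[1],d[0])).round(2),proj(ps,X).round(1))
    Y=ray(ps,sd,z);d=Y[:2]-c;print('  side ring',Y.round(4),np.hypot(*d).round(4),np.degrees(np.arctan2(d[1],d[0])).round(2))
a=cv2.imread('pics/side0.png')
cv2.imwrite('pics/sz.png',cv2.convertScaleAbs(cv2.resize(a[250:380,255:415],None,fx=4.5,fy=4.5,interpolation=2),alpha=1.4))
cv2.imwrite('pics/w0.png',cv2.convertScaleAbs(get_image('wrist')[:,:,::-1],alpha=1.5))
```

```text
s [0.5037 0.4016 0.0701] 0.0448 177.62 [233.3 160.6]
s [0.4269 0.4012 0.0864] 0.1215 179.27 [205.7 156.1]
s [0.4173 0.4008 0.0884] 0.1311 179.54 [202.2 155.5]
  side ring [0.414  0.3896 0.0884] 0.1348 -175.72
m [ 0.5695 -0.1657  0.0631] 0.0674 -105.87 [303.3 294.1]
m [ 0.5539 -0.2307  0.0773] 0.1343 -104.68 [304.1 317.5]
m [ 0.5508 -0.2407  0.0796] 0.1447 -104.85 [303.8 321.6]
  side ring [ 0.5491 -0.2431  0.0796] 0.1475 -105.23
l [ 0.6441 -0.1562  0.0479] 0.0804 -45.8 [345.7 294.2]
l [ 0.6914 -0.2013  0.0618] 0.1457 -44.82 [386.  304.3]
l [ 0.7004 -0.2117  0.0647] 0.1593 -45.21 [394.7 307. ]
  side ring [ 0.7013 -0.2139  0.0647] 0.1616 -45.52
```

View pics/sz.png

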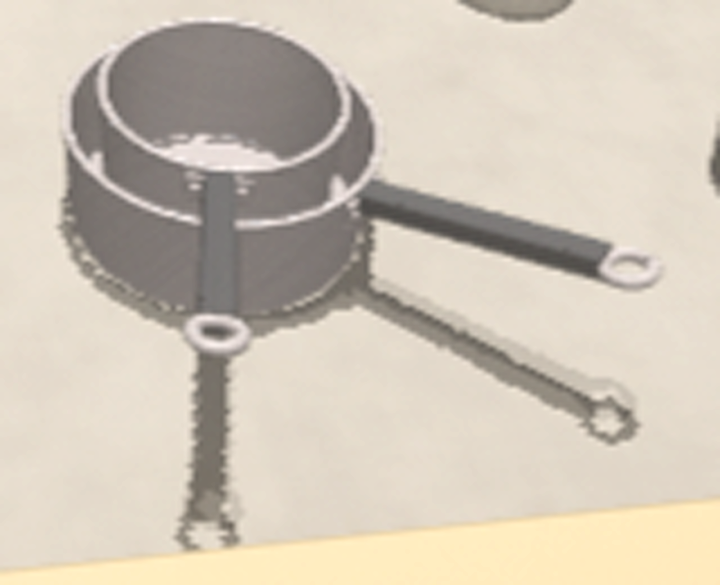

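View pics/w0.png

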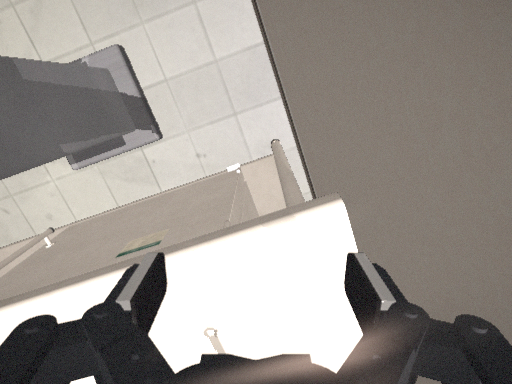

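```bash
cat >> h.py <<'E'
def go(tgt,yang):
    "tool-frame shift & turn to TCP tgt with z down and tool y at world angle yang deg"
    from rig import read_state
    s=read_state();q=s['eef_rot'];A=R.from_quat([q[1],q[2],q[3],q[0]])
    d=A.inv().apply(np.array(tgt)-s['tool_pos'])
    th=np.radians(yang);y=np.array([np.cos(th),np.sin(th),0]);z=np.array([0,0,-1.]);x=np.cross(y,z)
    B=R.from_matrix(np.stack([x,y,z],1))
    print('t',s['t'],'pos',s['tool_pos'].round(4),'shift mm',(d*1e3).round(1),'turn',np.degrees((A.inv()*B).as_rotvec()).round(2),'op',s['opening'].round(4),'F',np.round(s['contact_force'],1))
E
python3 -c "
from h import *
go([.4684,.4007,.14],89.3)"
```

```text
Traceback (most recent call last):
  File "h.py", line 16, in go
    print('t',s['t'],'pos',s['tool_pos'].round(4),'shift mm',(d*1e3).round(1),'turn',np.degrees((A.inv()*B).as_rotvec()).round(2),'op',s['opening'].round(4),'F',np.round(s['contact_force'],1))
                                                                                                                                       ^^^^^^^^^^^^^^^^^^
AttributeError: 'float' object has no attribute 'round'
```

```bash
sed -i "s/s\['opening'\].round(4)/round(s['opening'],4)/" h.py
python3 -c "
from h import *
go([.4684,.4007,.14],89.3)"
```

```text
t 0.15 pos [0.1903 0.5422 0.2386] shift mm [-309.3  -41.2   98.6] turn [ -0.07  -0.03 -18.66] op 0.0852 F [0.2 0.5 0.5]
```

```bash
python3 -m inch '[[-0.03,-0.004,0.008,0,0,-2],[-0.07,-0.009,0.02,0,0,-4],[-0.11,-0.015,0.035,0,0,-7],[-0.15,-0.020,0.05,0,0,-9],[-0.19,-0.025,0.06,0,0,-12],[-0.23,-0.031,0.075,0,0,-14],[-0.27,-0.036,0.087,0,0,-17],[-0.295,-0.039,0.095,0,0,-18],[-0.309,-0.041,0.0985,0,0,-18.7],[-0.309,-0.041,0.0985,0,0,-18.7]]' 0
python3 - <<'E'
from rig import *
from h import *
go([.4684,.4007,.0626],89.3)
p=camera_params('wrist');im=get_image('wrist')[:,:,::-1]
for r in(.06,.08,.1,.12):print(r,proj(p,[.5484-r,.3997+r*.012,.0736+(r-.08)*.2126+.005]).round())
cv2.imwrite('pics/w1.png',im)
E
```

```text
t: 1.15
tool_pos: [0.4697, 0.3999, 0.1396]
eef_rot: [-0.001, 0.007, 1.0, -0.001]
contact_force: [0.4, 0.1, 0.3]
opening: 0.0856
t 1.15 pos [0.4697 0.3999 0.1396] shift mm [ 1.2  0.9 77. ] turn [-0.07 -0.07 -0.11] op 0.0856 F [0.4 0.1 0.3]
0.06 [257. 236.]
0.08 [257. 212.]
0.1 [257. 186.]
0.12 [257. 157.]
```

View pics/w1.png

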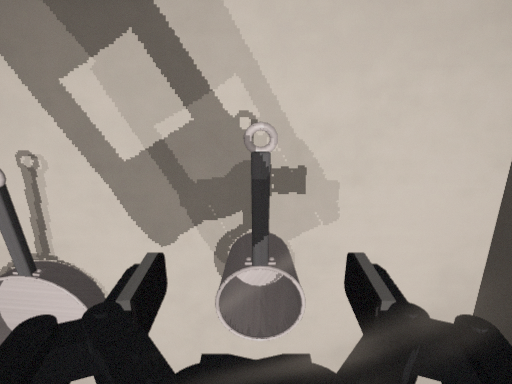

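```bash
python3 -m inch '[[0.001,0.002,0.005,0,0,0],[0.001,0.002,0.015,0,0,0],[0.001,0.002,0.025,0,0,0],[0.001,0.002,0.035,0,0,0],[0.001,0.002,0.045,0,0,0],[0.001,0.002,0.055,0,0,0],[0.001,0.002,0.065,0,0,0],[0.001,0.002,0.073,0,0,0],[0.001,0.002,0.077,0,0,0],[0.001,0.002,0.077,0,0,0]]' 0
python3 - <<'E'
from rig import *
from h import *
go([.4684,.402,.0626],89.3)
cv2.imwrite('pics/w2.png',get_image('wrist')[:,:,::-1])
E
```

```text
t: 2.2
tool_pos: [0.4672, 0.4032, 0.063]
eef_rot: [-0.001, 0.006, 1.0, -0.0]
contact_force: [0.1, -0.4, -0.2]
opening: 0.0854
t 2.2 pos [0.4672 0.4032 0.063 ] shift mm [-1.2 -1.2  0.4] turn [-0.04 -0.06  0.04] op 0.0854 F [ 0.1 -0.4 -0.2]
```

View pics/w2.png

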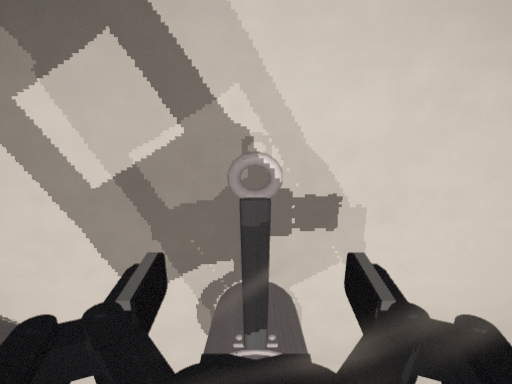

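```bash
python3 -m inch '[[0,0,0,0,0,0],[0,0,0,0,0,0],[0,0,0,0,0,0],[0,0,0,0,0,0],[0,0,0,0,0,0],[0,0,0,0,0,0],[0,0,0,0,0,0],[0,0,0,0,0,0],[0,0,0,0,0,0],[0,0,0,0,0,0]]' 1 100
```

```text
t: 3.25
tool_pos: [0.4674, 0.4035, 0.064]
eef_rot: [-0.0, 0.006, 1.0, 0.0]
contact_force: [-2.9, -1.3, 5.6]
opening: 0.0096
```

```bash
python3 -m inch '[[0,0,-0.003,0,0,0],[0,0,-0.01,0,0,0],[0,0,-0.02,0,0,0],[0,0,-0.035,0,0,0],[0,0,-0.05,0,0,0],[0,0,-0.065,0,0,0],[0,0,-0.08,0,0,0],[0,0,-0.095,0,0,0],[0,0,-0.1,0,0,0],[0,0,-0.1,0,0,0]]'
python3 - <<'E'
from rig import *
from h import *
s=read_state();go(s['tool_pos'],89.3);print(s['torque'])
a=get_image('side')[:,:,::-1];w=get_image('wrist')[:,:,::-1]
z=cv2.convertScaleAbs(cv2.resize(a[70:200,150:310],(512,416),interpolation=2),alpha=1.4)
cv2.imwrite('pics/s3.png',z);cv2.imwrite('pics/w3.png',w)
E
```

```text
t: 4.25
tool_pos: [0.4681, 0.4038, 0.1652]
eef_rot: [0.001, 0.006, 1.0, 0.001]
contact_force: [0.0, -0.0, -1.5]
opening: 0.0098
t 4.25 pos [0.4681 0.4038 0.1652] shift mm [0. 0. 0.] turn [0.06 0.11 0.05] op 0.0098 F [ 0.  -0.  -1.5]
[ 0.04568939  0.11225881 -0.02477414]
```

View pics/s3.png

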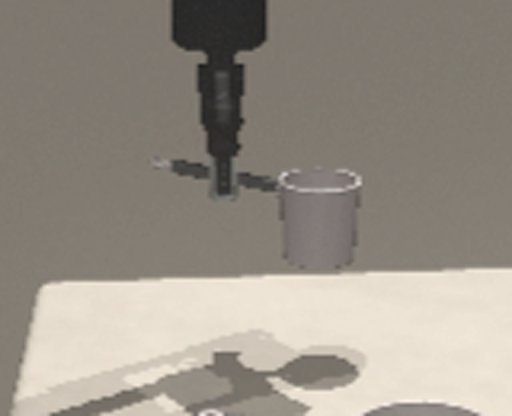

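View pics/w3.png

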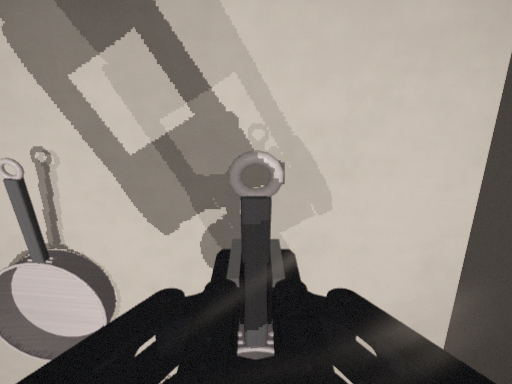

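```bash
python3 -c "
from h import *
go([.5098,-.1200,.185],105.5)"
```

```text
t 4.35 pos [0.4672 0.4033 0.1633] shift mm [ -48.6 -522.7  -21.5] turn [ -0.02  -0.05 -16.15] op 0.0099 F [-0.  -0.5 -1.1]
```

```bash
python3 -m inch '[[-0.001,-0.01,-0.005,0,0,0],[-0.003,-0.035,-0.01,0,0,-1],[-0.006,-0.07,-0.015,0,0,-2],[-0.010,-0.11,-0.02,0,0,-3],[-0.014,-0.15,-0.0215,0,0,-4.5],[-0.018,-0.19,-0.0215,0,0,-6],[-0.021,-0.23,-0.0215,0,0,-7],[-0.024,-0.26,-0.0215,0,0,-8],[-0.027,-0.285,-0.0215,0,0,-9],[-0.028,-0.30,-0.0215,0,0,-9]]'
python3 -c "
from h import *
go([.5098,-.1200,.185],105.5)"
```

```text
t: 5.35
tool_pos: [0.4917, 0.1006, 0.185]
eef_rot: [-0.0, -0.072, 0.997, -0.0]
contact_force: [0.0, 0.6, -2.2]
opening: 0.0097
t 5.35 pos [0.4917 0.1006 0.185 ] shift mm [ 1.380e+01 -2.209e+02  1.000e-01] turn [-0.03 -0.06 -7.24] op 0.0097 F [ 0.   0.6 -2.2]
```

```bash
python3 -m inch '[[0.001,-0.01,0,0,0,0],[0.002,-0.035,0,0,0,-1],[0.004,-0.065,0,0,0,-2],[0.006,-0.10,0,0,0,-3.5],[0.008,-0.135,0,0,0,-5],[0.011,-0.17,0,0,0,-6],[0.0125,-0.20,0,0,0,-7],[0.014,-0.215,0,0,0,-7.2],[0.014,-0.221,0,0,0,-7.2],[0.014,-0.221,0,0,0,-7.2]]'
python3 - <<'E'
from rig import *
from h import *
go([.5098,-.1200,.185],105.5)
for n,sl in(('top',np.s_[90:230,300:440]),('side',np.s_[140:310,205:345])):
    a=get_image(n)[:,:,::-1];cv2.imwrite(f'pics/{n}4.png',a)
    cv2.imwrite(f'pics/{n}4z.png',cv2.convertScaleAbs(cv2.resize(a[sl],None,fx=4,fy=4 if n=='top' else 3.5,interpolation=2),alpha=1.5))
E
```

```text
t: 6.35
tool_pos: [0.5102, -0.1174, 0.1851]
eef_rot: [-0.0, -0.135, 0.991, 0.0]
contact_force: [-0.3, 0.3, -0.8]
opening: 0.0099
t 6.35 pos [ 0.5102 -0.1174  0.1851] shift mm [ 1.  -2.4  0.1] turn [ 0.04 -0.02 -0.01] op 0.0099 F [-0.3  0.3 -0.8]
```

View pics/top4z.png

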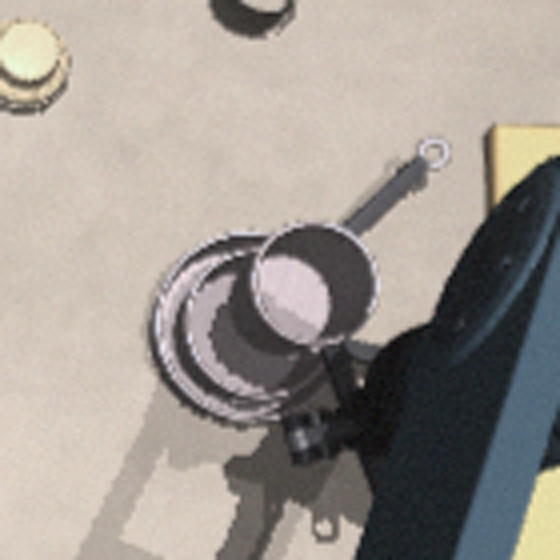

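View pics/side4.png

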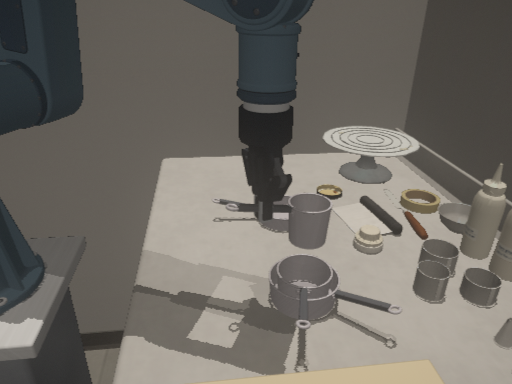

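```bash
python3 - <<'E'
from rig import *
from h import *
p=camera_params('top');ps=camera_params('side');s=read_state();print(s['tool_pos'])
f=lambda q:np.array([300,90])+np.array(q)/4-.4
z=.191
P=[ray(p,f(q),z) for q in((251,286),(378,286),(314,224),(314,347))];c=np.mean(P,0);print(c.round(4),np.linalg.norm(P[0]-P[1]),np.linalg.norm(P[2]-P[3]))
t=s['tool_pos'];d=c-t;print('from tcp',d[:2],np.hypot(*d[:2]),np.degrees(np.arctan2(d[1],d[0])))
print([proj(ps,c+[a*.035,b*.035,0]).round(1) for a,b in((-1,0),(1,0),(0,1),(0,-1))],[proj(ps,c+[a*.031,b*.031,-.07]).round(1) for a,b in((-1,0),(1,0),(0,1),(0,-1))])
E
python3 -c "
import cv2
a=cv2.imread('pics/side4.png');cv2.imwrite('pics/s4z.png',cv2.convertScaleAbs(cv2.resize(a[185:325,225:345],None,fx=4,fy=4,interpolation=2),alpha=1.5))"
```

```text
[ 0.51011537 -0.11637014  0.1850764 ]
[ 0.5878 -0.0948  0.191 ] 0.07041740777193822 0.06894730576323033
from tcp [0.07771253 0.02156134] 0.08064818049776774 15.506671408180802
[array([288.1, 202.3]), array([330.7, 200.3]), array([304.3, 191.8]), array([315.3, 211.8])] [array([288.3, 239.4]), array([324.3, 237.3]), array([302.1, 228.8]), array([311.1, 248.7])]
```

View pics/s4z.png

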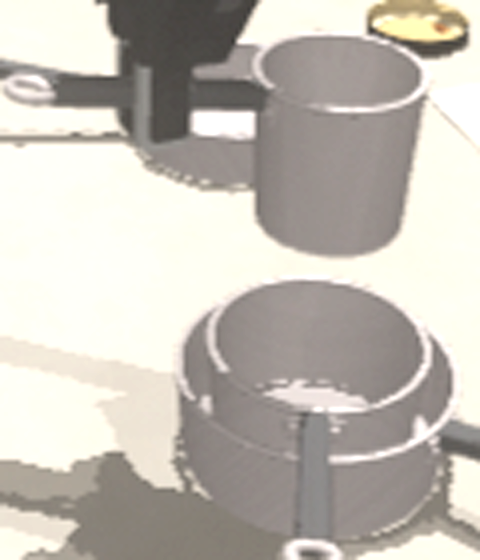

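```bash
python3 -c "
from h import *
for i in range(3): go([.5101,-.1225,.082],105.5)"
```

```text
t 6.45 pos [ 0.5101 -0.1164  0.1851] shift mm [  1.6  -6.  103.1] turn [ 0.05 -0.02  0.09] op 0.0096 F [-0.4 -0.6 -1.3]
t 6.45 pos [ 0.5101 -0.1164  0.1851] shift mm [  1.6  -6.  103.1] turn [ 0.05 -0.02  0.09] op 0.0096 F [-0.4 -0.6 -1.3]
t 6.45 pos [ 0.5101 -0.1164  0.1851] shift mm [  1.6  -6.  103.1] turn [ 0.05 -0.02  0.09] op 0.0096 F [-0.4 -0.6 -1.3]
```

```bash
python3 -m inch '[[0.0016,-0.006,0.005,0,0,0],[0.0016,-0.006,0.017,0,0,0],[0.0016,-0.006,0.030,0,0,0],[0.0016,-0.006,0.043,0,0,0],[0.0016,-0.006,0.056,0,0,0],[0.0016,-0.006,0.069,0,0,0],[0.0016,-0.006,0.082,0,0,0],[0.0016,-0.006,0.093,0,0,0],[0.0016,-0.006,0.1,0,0,0],[0.0016,-0.006,0.1,0,0,0]]'
python3 - <<'E'
from rig import *
from h import *
go([.5101,-.1225,.070],105.5)
a=get_image('top')[:,:,::-1];b=get_image('side')[:,:,::-1]
r=lambda x:cv2.convertScaleAbs(cv2.resize(x,None,fx=4,fy=4,interpolation=2),alpha=1.5)
cv2.imwrite('pics/c5.png',np.hstack([r(a[125:225,320:415]),r(b[225:325,250:350])]))
E
```

```text
t: 7.45
tool_pos: [0.5097, -0.1234, 0.084]
eef_rot: [-0.001, -0.135, 0.991, 0.001]
contact_force: [-0.3, 0.3, -1.4]
opening: 0.01
t 7.45 pos [ 0.5097 -0.1234  0.084 ] shift mm [-0.7  0.8 14. ] turn [ 0.08 -0.09  0.04] op 0.01 F [-0.3  0.3 -1.4]
```

View pics/c5.png

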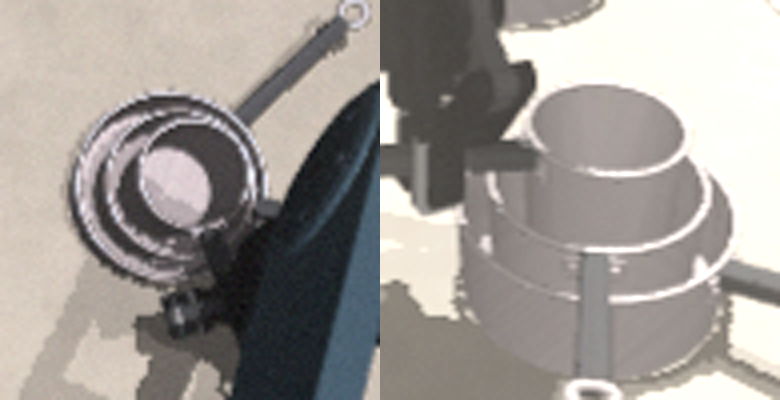

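Run:
```python
from rig import *
from h import *
p=camera_params('top');ps=camera_params('side')
f=lambda q:np.array([320,125])+np.array(q)/4-.4
for z,px in((.090,(195,176)),):
    P=ray(p,f(px),z);print(P.round(4))
g=lambda q:np.array([250,225])+np.array(q)/4-.4
def mid(X,r):
    th=np.linspace(0,2*np.pi,90);U=np.array([proj(ps,X+r*np.array([np.cos(t),np.sin(t),0])) for t in th]);return np.r_[U.min(0),U.max(0)]
print('small side pred',mid(P,.035).round(1),'obs',np.r_[g((149,84)),g((310,175))])
print('med side pred',mid(np.array([.5879,-.1008,.061]),.048).round(1),'obs right,bottom', g((333,252)),'left',g((106,0)))
```

```text
[ 0.5876 -0.1017  0.09  ]
small side pred [285.3 244.5 326.8 268.5] obs [286.85 245.6  327.1  268.35]
med side pred [277.1 253.6 332.8 287.6] obs right,bottom [332.85 287.6 ] left [276.1 224.6]
```

```bash
python3 -m inch '[[0,0,0.002,0,0,0],[0,0,0.004,0,0,0],[0,0,0.006,0,0,0],[0,0,0.008,0,0,0],[0,0,0.0095,0,0,0],[0,0,0.011,0,0,0],[0,0,0.012,0,0,0],[0,0,0.013,0,0,0],[0,0,0.013,0,0,0],[0,0,0.013,0,0,0]]'
```

```text
t: 8.55
tool_pos: [0.5104, -0.1238, 0.0723]
eef_rot: [-0.0, -0.135, 0.991, -0.0]
contact_force: [-0.6, 0.0, -1.8]
opening: 0.0102
```

```bash
python3 -m inch '[[0,0,0.0003,0,0,0],[0,0,0.0006,0,0,0],[0,0,0.0009,0,0,0],[0,0,0.0012,0,0,0],[0,0,0.0015,0,0,0],[0,0,0.0015,0,0,0],[0,0,0.0015,0,0,0],[0,0,0.0015,0,0,0],[0,0,0.0015,0,0,0],[0,0,0.0015,0,0,0]]'
```

```text
t: 9.55
tool_pos: [0.5104, -0.1238, 0.0708]
eef_rot: [0.0, -0.135, 0.991, -0.0]
contact_force: [0.0, 0.2, -0.5]
opening: 0.01
```

```bash
python3 -m inch '[[0,0,0.0002,0,0,0],[0,0,0.0004,0,0,0],[0,0,0.0006,0,0,0],[0,0,0.0008,0,0,0],[0,0,0.001,0,0,0],[0,0,0.001,0,0,0],[0,0,0.001,0,0,0],[0,0,0.001,0,0,0],[0,0,0.001,0,0,0],[0,0,0.001,0,0,0]]'
```

```text
t: 10.55
tool_pos: [0.5103, -0.1238, 0.0701]
eef_rot: [-0.0, -0.135, 0.991, -0.0]
contact_force: [-3.6, -1.0, 5.2]
opening: 0.01
```

```bash
python3 -m inch '[[0,0,-0.0004,0,0,0],[0,0,-0.0004,0,0,0],[0,0,-0.0004,0,0,0],[0,0,-0.0004,0,0,0],[0,0,-0.0004,0,0,0],[0,0,-0.0004,0,0,0],[0,0,-0.0004,0,0,0],[0,0,-0.0004,0,0,0],[0,0,-0.0004,0,0,0],[0,0,-0.0004,0,0,0]]' 0.5
python3 - <<'E'
from rig import *
from h import *
cv2.imwrite('pics/w6.png',get_image('wrist')[:,:,::-1])
E
```

```text
t: 11.55
tool_pos: [0.5104, -0.1238, 0.0702]
eef_rot: [0.0, -0.135, 0.991, -0.0]
contact_force: [-0.0, -0.9, -0.3]
opening: 0.0431
```

View pics/w6.png

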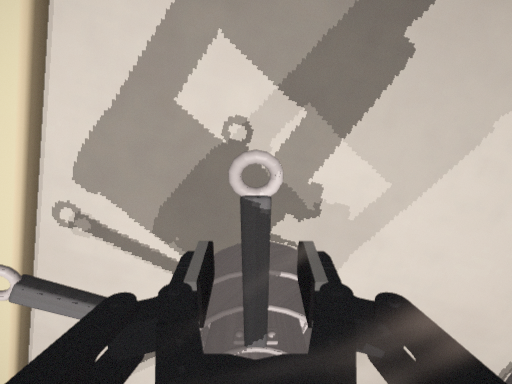

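Released cleanly with the handle centred between the jaws; now straight up.

```bash
python3 -m inch '[[0,0,-0.005,0,0,0],[0,0,-0.015,0,0,0],[0,0,-0.03,0,0,0],[0,0,-0.05,0,0,0],[0,0,-0.075,0,0,0],[0,0,-0.10,0,0,0],[0,0,-0.125,0,0,0],[0,0,-0.15,0,0,0],[0,0,-0.165,0,0,0],[0,0,-0.17,0,0,0]]'
python3 -c "
from h import *
go([.40,.1,.28],105.5)"
```

```text
t: 12.6
tool_pos: [0.5115, -0.1242, 0.2433]
eef_rot: [0.002, -0.135, 0.991, -0.001]
contact_force: [0.5, -0.4, 0.2]
opening: 0.0426
t 12.6 pos [ 0.5115 -0.1242  0.2433] shift mm [ 47.1 245.8 -37.7] turn [-0.18  0.2   0.05] op 0.0426 F [ 0.5 -0.4  0.2]
```

```bash
python3 -m inch '[[0.005,0.01,-0.005,0,0,0],[0.01,0.035,-0.01,0,0,0],[0.015,0.07,-0.015,0,0,0],[0.02,0.105,-0.02,0,0,0],[0.027,0.14,-0.025,0,0,0],[0.034,0.175,-0.03,0,0,0],[0.04,0.21,-0.035,0,0,0],[0.045,0.235,-0.037,0,0,0],[0.047,0.245,-0.037,0,0,0],[0.047,0.245,-0.037,0,0,0]]'
python3 - <<'E'
from rig import *
from h import *
a=get_image('top')[:,:,::-1];b=get_image('side')[:,:,::-1];cv2.imwrite('pics/top7.png',a);cv2.imwrite('pics/side7.png',b)
r=lambda x,k:cv2.convertScaleAbs(cv2.resize(x,None,fx=k,fy=k,interpolation=2),alpha=1.5)
cv2.imwrite('pics/t7.png',r(a[115:225,325:435],5));cv2.imwrite('pics/s7.png',r(b[230:380,230:410],4))
E
```

```text
t: 13.6
tool_pos: [0.3984, 0.1006, 0.2766]
eef_rot: [-0.0, -0.136, 0.991, 0.0]
contact_force: [0.0, -0.1, -0.4]
opening: 0.0426
```

View pics/t7.png

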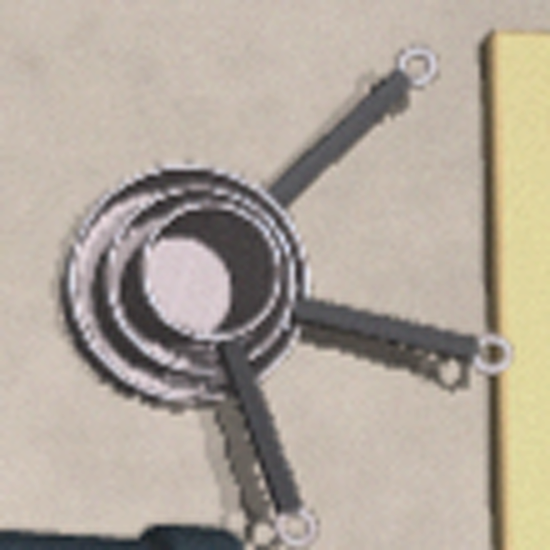

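View pics/s7.png

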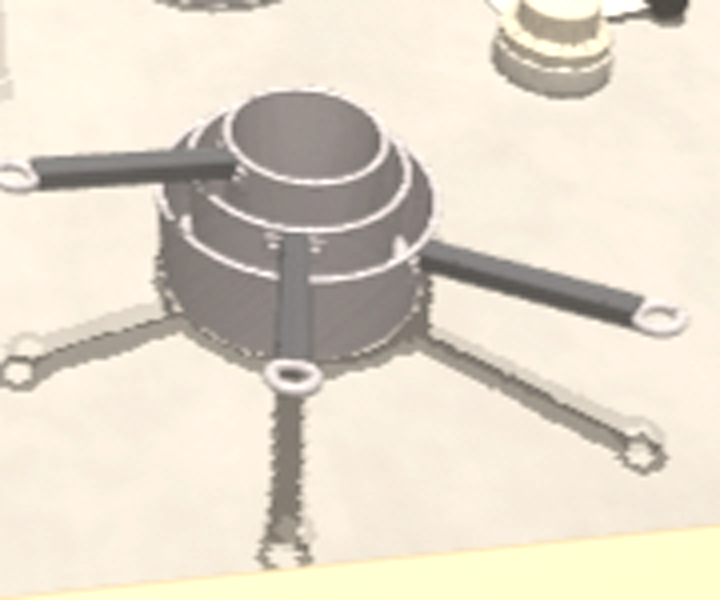

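View pics/top7.png

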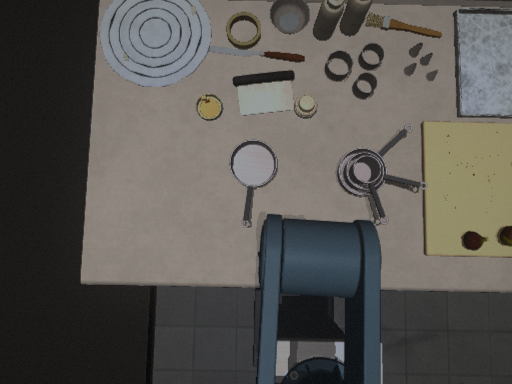

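Run:
```python
from rig import *
from h import *
p=camera_params('top');ps=camera_params('side')
f=lambda q:np.array([325,115])+np.array(q)/5-.4
c=ray(p,f((212,272)),.076);t=ray(p,f((297,527)),.093);d=t-c
print(c.round(4),np.hypot(*d[:2]),np.degrees(np.arctan2(d[1],d[0])))
th=np.linspace(0,6.28,90)
for z in(.076,.080):
    c=ray(p,f((212,272)),z);U=np.array([proj(ps,c+.035*np.array([np.cos(a),np.sin(a),0])) for a in th]);print(z,U.min(0).round(1),U.max(0).round(1))
print('obs',np.array([230,230])+np.array([(224,88),(387,184)])/4-.4)
a,b=cv2.imread('pics/top0.png'),cv2.imread('pics/top7.png')
print('shallow diff',np.abs(a[130:235,222:290].astype(int)-b[130:235,222:290])[:75].mean())
```

```text
[ 0.5889 -0.1022  0.076 ] 0.132167034664596 -164.2989804978301
0.076 [285.8 251.2] [326.8 275.6]
0.08 [285.4 249. ] [326.5 273.2]
obs [[285.6  251.6 ]
 [326.35 275.6 ]]
shallow diff 8.13843137254902
```

```bash
python3 -c "
from rig import *
print(job_done())"
```

```text
the job is handed in; nothing more can be done
None
```

The small saucepan now stands upright in the medium pan, on its floor. I took it by the handle, carried it over the stack, turned it about 16°, lowered it until it touched, let go and backed away. I handed in at about 13.7 s.

**Last checks**
- **Height:** the rim's position in the side picture agrees with a rim height of 76 mm, to within a pixel. That means the underside is 6 mm above the table, as it should be.
- **Centre:** it measures within about 2 mm of the medium pan's centre.
- **Handles:** they point at about −45.5° (large), −105° (medium) and −164.3° (small), so each step is about 59.5°.
- **Stack and shallow pan:** the stack's handles and the shallow pan look to be in the same place as at the start. A rough pixel comparison of the shallow pan's area gave a mean difference of 8 grey levels. I put that down to noise or lighting and did not look into it.

Two readings disagreed slightly:
- **Opening:** the gripper read about 10 mm on the 12 mm handle, but the grasp held without slipping.
- **Handle position:** the top and wrist cameras differed by 1–2 mm. I corrected for this using the wrist view.

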